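# Let a crank-up display stand down on its ratchet pawl

### The arm

A 6-joint arm with a two-finger parallel gripper is mounted at the origin on the work surface; the furniture and walls round the work are solid. World frame = base frame: x ahead of the robot, y to its left, z up, the work surface at z = 0. Lengths are in m, angles in rad, forces in N, time in s.
With the tool pointing down it reaches from about 0.2 to 0.875 m from the base axis. Payload 3.4 kg.
Tool frame: the origin (TCP) lies between the finger pads; the fingertips stand 25 mm ahead of it and the grasp point (between the pads) lies 6 mm ahead of it (r.nose_length is the z of the fingertips in the tool frame, in m); z points along the fingers, y is the line along which they close (so a half turn about z gives the same grasp; the last joint's range is limited). The gripper opens to 94 mm and grips with 3 to 60 N. Pads are 16 mm wide; open, the fingers measure 119 mm over their backs; the gripper's body (75 mm by 177 mm) begins 78 mm behind the grasp point.
Start: joints at [-1.449, 0.276, 1.505, -0, 1.361, -0.121], TCP at [0.138, -0.558, 0.23] pointing down, gripper open.
Joint ranges: [-2.89, 2.89], [-0.75, 2.08], [0.22, 2.7], [-1.18, 4.32], [0.11, 2.71], [-2.7, 2.7]. Speed limits (rad/s): [2.57, 2.57, 3.14, 3.14, 3.14, 3.14].

### API

Orientations are given as a unit quaternion [w, x, y, z].
In Python, from plant import r, gripper_to, inverse_kinematics, vision, models, telemetry gives the robot as it stands. Calls block until the motion is done:
- r.move_to(position, orientation): joint-space move of the TCP to a pose.
- r.move_l(position, rot=None, vel=0.15, guard=None): straight line of the TCP; rot=None keeps the orientation; vel is the mean speed in m/s. With guard (N) it stops when the force on the tool has changed by that much, and returns True; else False.
- r.movej(angles): joint-space move.
- gripper_to(opening, f_grip=None): finger opening in m; f_grip is the grip in N (None keeps the last); returns when the fingers have stopped.
- r.hold(seconds).
- inverse_kinematics(position, orientation): joint angles nearest the present ones, or None.
- vision.snapshot(name): name is "scene" or "top" or "wrist"; returns the picture (400x640x3 uint8, red, green, blue); there is no depth.
- vision.get_calibration(name): a dict with "fx", "fy", "cx", "cy" (pixels), "D" ([k1, k2, p1, p2, k3] as OpenCV has them; the pictures are not rectified), "position" and "orientation" of the camera in the world. Camera axes: x right, y down, z forward; pixel columns grow to the right and rows downward; lengths in m; the calibration is good to about 2 mm. A picture is of the moment at which its call begins: read the wrist's pose just before it. get_calibration takes no time and is no camera call; for the wrist camera it gives the pose at the moment of the call.
A pose or a line that the arm cannot do raises r.PlanningError and nothing moves.
- r.sign_off(): hands the job in; it is judged then, once.
Trained networks look in the newest picture that a camera, given by its name, has taken for a name from the list of things; names that differ only in an ending like _2 or _b are one class to them, and where a whole thing is asked for, a point or a joint stands for the part that bears it (a point fixed in the world has none). Each returns a list of dicts, best first, with "score" (0 to 1); they miss things now and then, are a little off and sometimes report something else, mostly with a low value. They report only what shows in the picture. A call takes as long as a camera call. They do not tell look-alikes from the thing itself.
- models.boxes_of(thing, camera): "at" ([x, y, z] in m, in world coordinates, good to about 4 mm: the middle of the surface that is visible of it).
- models.regions_of(thing, camera): "pixels" (400x640 bool, what is visible of it).
- models.mark_of(thing, camera): "at" ([x, y, z] in m, in world coordinates, good to about 4 mm: a listed point, or the origin of a listed thing).
Readings, each from a call of its own:
- telemetry.current_t(): time.
- telemetry.current_joints(): joint angles.
- telemetry.current_dq(): joint speeds.
- telemetry.current_joint_efforts(): joint torques, N m.
- telemetry.current_ee_pos(): TCP position.
- telemetry.current_tool_rot(): TCP orientation.
- telemetry.current_wrist_force(): force on the tool from outside, world axes, zero at the start.
- telemetry.current_torque(): the same for the moment, N m.
- telemetry.current_opening(): finger opening in m.
- telemetry.current_finger_force(): force on a finger pad.
Only numpy, scipy, OpenCV 4.12 (cv2) and the standard library are available. Lean on these libraries where they do the work, as an engineer would, in place of code of your own. Each camera call takes 0.05 s, during which the arm holds its last target. There are 200 camera calls.

### The job

The display plate with the cup stands too high: let it down on its ratchet until its top is level with the red arrow on the scale. Press the brass thumb screw on the pawl's tail to lift the pawl clear of the toothed wheel, keep it lifted while the drum turns back and the plate sinks, then let go so that the pawl drops in again and holds the plate there. Feel your way and do not force it, no more than 20 N anywhere on the stand; keep the cup standing on the plate and leave the mugs and cups on the table where they are.

Things in the scene. Friction and masses are not known exactly. Their poses are not given: they have to be found in the camera images.
- stand: Crank-up display stand, heavy, it does not move: white base 250 x 230 x 12 mm. Origin: centre of the base's underside; +x from the crank and ratchet side to the plate side, +y to the left seen from the crank side, z up. The column with the plate stands at x = 70, y = 0 mm, the scale bar (312 mm high) at x = 70, y = 81 mm, the housing between is 125 mm high.
- wheel_centre (a point): Centre of the upright toothed ratchet wheel on the drum's shaft (92 mm across, 20 teeth, axis along the stand's x), at x = -75, y = 25, z = 72 mm of the stand. A short crank turns in front of it (reaches x = -135 and z = 122 mm). The dark steel pawl, pivoted at y = -32, z = 121 mm, rests its nose in the teeth at the wheel's top; its sprung tail reaches right to y = -98 mm.
- screw_low (a point): Axis of the upright brass thumb screw in the pawl's tail, fixed to the stand at x = -75, y = -87, z = 137 mm. The screw's flat head, 24 mm across, 6 mm thick, has its top 0 to 8 mm above this point, pawl at rest: that differs, find it by touch. Pressed down it gives at 4 to 8 N; the nose is clear 6 mm down, from 7 mm a rubber stop (about 5 N per mm): fully lifted at 9 to 14 N. Springs back.
- plate (a joint): How far the plate has come down, in m: 0 at the start, at most 0.092. It sinks by its own weight while the pawl is lifted, damped, at about 6 to 12 mm/s, and stops when the pawl has dropped behind a tooth: one tooth is 5 mm of plate height, so it sinks on by up to 5 mm after the pawl is let go.
- plate_edge (a point): The edge of the round wooden display plate (124 mm across, 12 mm thick, cork on top) next to the scale bar, at the level of the plate's top; moves with the plate. About 262 mm above the base's underside at the start.
- plate_top (a point): Centre of the plate's top; moves with the plate.
- arrow_tip (a point): Tip of the red arrow clip on the scale bar; it points at the plate's edge and marks the wanted level of the plate's top, 30 to 70 mm below the start. It stays where it is.
- cup: Terracotta cup without handle, 79 mm across and 76 mm high, standing loose on the plate's middle. Origin: centre of its underside.
- mug_a: Terracotta mug with a ring handle, 103 x 151 x 89 mm, on the table to the right. Bystander. Origin: centre of its underside.
- mug_b: Terracotta mug with a ring handle, 104 x 152 x 88 mm, on the table to the right, farther away. Bystander. Origin: centre of its underside.
- cup_b: Terracotta cup without handle, 77 mm across and 74 mm high, on the table to the left of the stand. Bystander. Origin: centre of its underside.
Things that resemble listed ones, but are neither listed nor needed, are in the scene too. What is shaped like the cup but blue is not meant.

How it is judged:
On the way, in this order (a step that is already met when the one before it is completed fails the run):
1. the pawl is lifted and the plate has sunk by more than 10 mm (value of joint plate above 0.01 m), for 0.1 s.
2. the plate has stopped with its top within 8 mm of the arrow's level, the stand no longer touched (z of plate_edge in the frame of arrow_tip between -0.008 and 0.008 m and velocity of joint plate below 0.001 m/s and contact force between each of the arm, the fingers and stand below 0.2 N), for 0.3 s.
At the end, for the whole second after the job is handed in: The pawl holds the plate at rest with its top within 8 mm of the arrow's level; the cup stands upright at rest, within 15 mm of the plate's middle (z of plate_edge in the frame of arrow_tip between -0.008 and 0.008 m and velocity of joint plate below 0.001 m/s and distance between cup and plate_top below 0.015 m and angle between cup's own z axis and vertical below 0.1 rad and linear speed of cup below 0.02 m/s); the robot touches nothing.
It fails at once if the stand is pressed or pushed with more than 20 N (contact force between any of the fingers, the arm and stand above 20 N).
It fails at once if the cup is shifted on the plate by more than 15 mm or tipped (distance between cup and plate_top above 0.015 m or angle between cup's own z axis and vertical above 0.2 rad).
It fails at once if a mug or cup on the table is moved by more than 20 mm (distance of any of mug_a, mug_b, cup_b from where it was at the start of the episode above 0.02 m).
It also fails if it takes over 51 s, if anything falls off the work surface, if the arm or the gripper's body presses on something with over 40 N, if the wrist force passes 120 N, or if a joint passes its speed limit or range.

## Working session

There is one attempt and no reset: what is moved stays moved. The work goes in short steps, each a Python script; the robot and the scene stay as the last script left them, time stands still between calls to the robot, and variables do not carry over. Pictures are saved under pics/ and viewed, at most 10 in all, crops included, and the job is handed in when it is done.

```bash
mkdir -p pics; ls; python3 - <<'E'
from plant import r, vision, models, telemetry
import cv2
for c in ("scene","top"):
    im=vision.snapshot(c); cv2.imwrite(f"pics/{c}0.png",im[:,:,::-1])
    k=vision.get_calibration(c); print(c,k)
    for n in ("stand","wheel_centre","screw_low","plate_edge","plate_top","arrow_tip","cup","mug_a"):
        print(n,[(round(d["score"],2),[round(float(v),3) for v in d["at"]]) for d in models.mark_of(n,c)[:4]])
print(telemetry.current_t(), telemetry.current_tool_rot(), r.nose_length)
E
```

```text
pics
scene {'fx': 489.80751909745015, 'fy': 489.80751909745015, 'cx': 318.80250437178273, 'cy': 205.45935595090964, 'D': array([-0.05037113,  0.        ,  0.        ,  0.        ,  0.        ]), 'position': array([-0.36059754,  0.83906823,  0.75412345]), 'orientation': array([ 0.22222635, -0.32979748,  0.77278558, -0.4946226 ])}
stand [(0.64, [0.564, -0.009, -0.001])]
wheel_centre [(0.75, [0.489, 0.004, 0.074])]
screw_low [(0.94, [0.499, -0.108, 0.136]), (0.5, [0.62, 0.063, 0.207])]
plate_edge [(0.63, [0.626, 0.063, 0.262])]
plate_top [(0.76, [0.636, -0.003, 0.261])]
arrow_tip [(0.37, [0.623, 0.064, 0.208])]
cup [(0.96, [0.636, -0.004, 0.26]), (0.79, [0.713, 0.336, 0.001]), (0.71, [0.642, 0.193, -0.002]), (0.63, [0.625, -0.229, 0.0])]
mug_a [(0.76, [0.668, -0.381, 0.002])]
top {'fx': 469.6625050899684, 'fy': 469.6625050899684, 'cx': 315.5422750815261, 'cy': 195.08822587005153, 'D': array([-0.08984747,  0.        ,  0.        ,  0.        ,  0.        ]), 'position': array([ 0.50907062, -0.05136856,  1.52299636]), 'orientation': array([-0.02177295,  0.71190535, -0.70156011,  0.02302441])}
stand [(0.61, [0.565, -0.012, 0.0])]
wheel_centre [(0.88, [0.488, 0.002, 0.074])]
screw_low [(0.67, [0.505, -0.111, 0.137]), (0.4, [0.632, -0.003, 0.261])]
plate_edge [(0.74, [0.624, 0.058, 0.261])]
plate_top [(0.62, [0.635, 0.002, 0.261])]
arrow_tip [(0.42, [0.625, 0.064, 0.211])]
cup [(0.87, [0.631, -0.233, -0.001]), (0.76, [0.634, -0.006, 0.265]), (0.76, [0.643, 0.192, -0.001]), (0.72, [0.715, 0.332, 0.001])]
mug_a [(0.96, [0.672, -0.382, 0.001]), (0.57, [0.431, -0.418, 0.002])]
0.9 [ 8.91148066e-05  9.92639800e-01  1.21104165e-01 -9.83100942e-06] 0.025
```

View pictures.

```bash
python3 - <<'E'
import cv2,numpy as np
a=cv2.imread("pics/scene0.png");b=cv2.imread("pics/top0.png")
cv2.imwrite("pics/both.png",cv2.resize(np.vstack([a,b]),(480,600)))
cv2.imwrite("pics/crop.png",cv2.resize(a[60:310,150:480],(792,600),interpolation=cv2.INTER_CUBIC))
E
```

```text
(no output)
```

View pics/both.png

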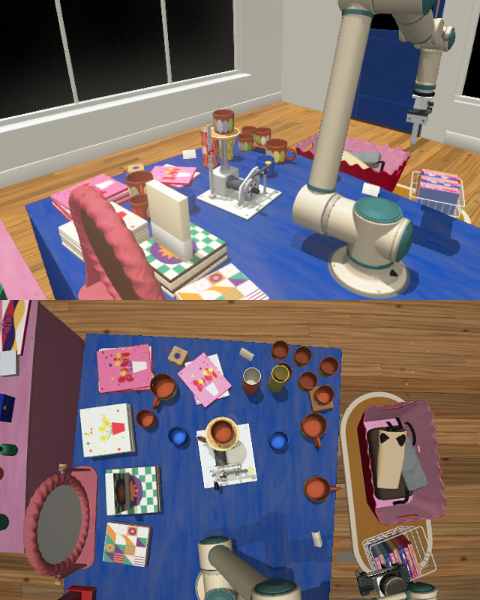

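View pics/crop.png

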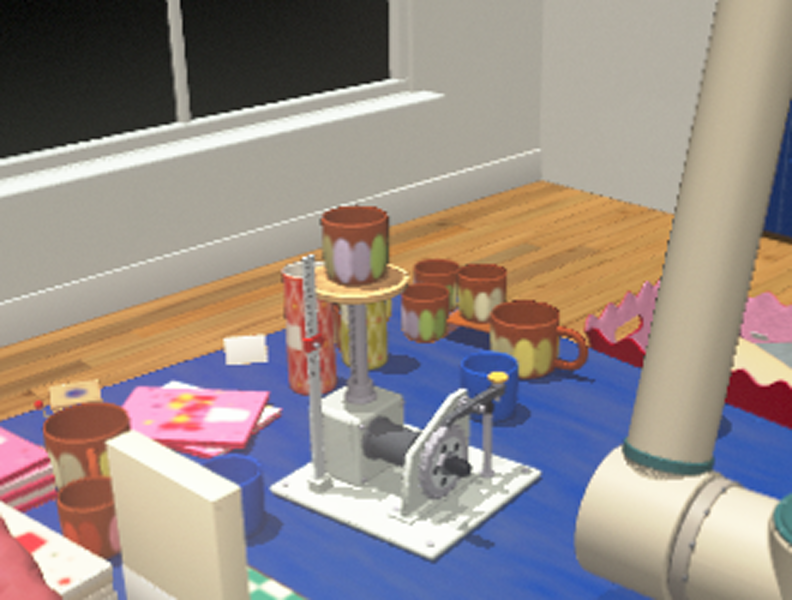

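The pictures show one stand, with the cup on its plate at scene px (298,161), the red arrow at (280,203) and the brass screw at (357,217). The blue cups and the cups standing on the table aren't the target. The only cup on the plate is the terracotta one, and the crop confirms it. Next I fit the stand's pose, close the fingers and hover over the screw.

```bash
cat > h.py <<'E'
from plant import r, gripper_to, inverse_kinematics, vision, models, telemetry as T
import numpy as np, cv2, json
from scipy.optimize import least_squares
from scipy.spatial.transform import Rotation as R
LOC={"stand":(0,0),"wheel_centre":(-.075,.025),"screw_low":(-.075,-.087),"plate_edge":(.07,.062),"plate_top":(.07,0)}
def fit(obs): # [(name,xy)]
    def f(p):
        c,s=np.cos(p[2]),np.sin(p[2]); return np.concatenate([np.array([c*LOC[n][0]-s*LOC[n][1]+p[0],s*LOC[n][0]+c*LOC[n][1]+p[1]])-xy for n,xy in obs])
    o=least_squares(f,[.565,-.01,.12],loss="soft_l1",f_scale=.005); return o.x,f(o.x)
def down(a): return [0,np.cos(a/2),np.sin(a/2),0]
def w(p,x,y): c,s=np.cos(p[2]),np.sin(p[2]); return np.array([c*x-s*y+p[0],s*x+c*y+p[1]])
def ray(cam,uv):
    k=vision.get_calibration(cam); K=np.array([[k["fx"],0,k["cx"]],[0,k["fy"],k["cy"]],[0,0,1]])
    u=cv2.undistortPoints(np.array([[uv]],float),K,k["D"])[0,0]; q=k["orientation"]
    return k["position"],R.from_quat([q[1],q[2],q[3],q[0]]).apply([*u,1])
def height(cam,uv,xy): # height of a pixel at horizontal distance of xy
    o,d=ray(cam,uv); t=np.dot(xy-o[:2],d[:2])/np.dot(d[:2],d[:2]); return (o+t*d)[2], (o+t*d)[:2]-xy
E
python3 - <<'E'
from h import *
obs=[("stand",(.564,-.009)),("wheel_centre",(.489,.004)),("screw_low",(.499,-.108)),("plate_edge",(.626,.063)),("plate_top",(.636,-.003)),
("stand",(.565,-.012)),("wheel_centre",(.488,.002)),("screw_low",(.505,-.111)),("plate_edge",(.624,.058)),("plate_top",(.635,.002))]
p,res=fit([(n,np.array(x)) for n,x in obs]); print(p,res.reshape(-1,2).round(3).tolist())
im=vision.snapshot("scene"); m=models.regions_of("arrow_tip","scene")
hsv=cv2.cvtColor(im,cv2.COLOR_RGB2HSV); red=((hsv[...,0]<6)|(hsv[...,0]>174))&(hsv[...,1]>150)&(hsv[...,2]>80)
sub=np.zeros_like(red); sub[192:215,268:292]=red[192:215,268:292]; v,u=np.nonzero(sub); print("red",list(zip(u,v)))
print("arrow h",height("scene",(u.mean(),v.mean()),w(p,.07,.072)))
for x in (.062,): print("edge px h", [height("scene",(283,y),w(p,.07,x))[0].round(4) for y in (176,178,180)])
s=w(p,-.075,-.087); print("screw",s)
gripper_to(0.0)
r.move_to([*s,.23],down(p[2])); print(T.current_t(),T.current_ee_pos(),T.current_opening(),T.current_wrist_force())
for c in ("scene","wrist"):
    im=vision.snapshot(c); cv2.imwrite(f"pics/{c}1.png",im[:,:,::-1])
    for n in ("screw_low","arrow_tip","plate_edge"): print(c,n,[(round(d["score"],2),np.round(d["at"],3).tolist()) for d in models.mark_of(n,c)[:2]])
a=cv2.imread("pics/scene1.png")[100:280,200:440];b=cv2.imread("pics/wrist1.png")
cv2.imwrite("pics/v2.png",np.vstack([cv2.resize(a,(400,300)),cv2.resize(b,(400,250))]))
E
```

```text
[ 0.56518553 -0.01112536  0.14519215] [[0.001, -0.002], [-0.002, -0.001], [0.005, -0.0], [-0.001, -0.003], [-0.002, 0.002], [0.0, 0.001], [-0.001, 0.001], [-0.001, 0.003], [0.001, 0.002], [-0.001, -0.003]]
red [(np.int64(287), np.int64(192)), (np.int64(275), np.int64(193)), (np.int64(283), np.int64(193)), (np.int64(287), np.int64(193)), (np.int64(275), np.int64(194)), (np.int64(276), np.int64(194)), (np.int64(283), np.int64(194)), (np.int64(287), np.int64(194)), (np.int64(275), np.int64(195)), (np.int64(276), np.int64(195)), (np.int64(283), np.int64(195)), (np.int64(287), np.int64(195)), (np.int64(276), np.int64(196)), (np.int64(283), np.int64(196)), (np.int64(287), np.int64(196)), (np.int64(276), np.int64(197)), (np.int64(283), np.int64(197)), (np.int64(276), np.int64(198)), (np.int64(276), np.int64(199)), (np.int64(282), np.int64(199)), (np.int64(283), np.int64(199)), (np.int64(276), np.int64(200)), (np.int64(280), np.int64(200)), (np.int64(281), np.int64(200)), (np.int64(282), np.int64(200)), (np.int64(283), np.int64(200)), (np.int64(285), np.int64(200)), (np.int64(276), np.int64(
[... 1381 characters left out ...]
, (np.int64(272), np.int64(214)), (np.int64(276), np.int64(214)), (np.int64(277), np.int64(214)), (np.int64(284), np.int64(214))]
arrow h (np.float64(0.20137538288097767), array([0.00446878, 0.00579277]))
edge px h [np.float64(0.2781), np.float64(0.2723), np.float64(0.2664)]
screw [ 0.50356206 -0.10806115]
4.5 [ 0.50354283 -0.10887619  0.22999589] 0.0002653025606544726 [0.16645452 0.4135627  0.41664112]
scene screw_low [(0.61, [0.502, -0.108, 0.14]), (0.34, [0.567, -0.009, -0.0])]
scene arrow_tip [(0.57, [0.624, 0.063, 0.265]), (0.52, [0.621, 0.063, 0.212])]
scene plate_edge [(0.71, [0.625, 0.06, 0.263])]
wrist screw_low [(0.76, [0.507, -0.109, 0.136])]
wrist arrow_tip []
wrist plate_edge []
```

View pics/v2.png

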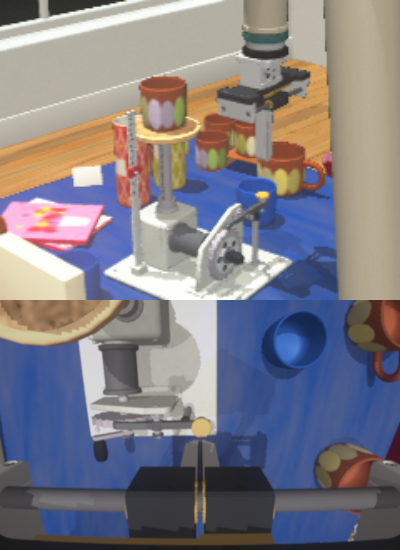

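The fingers are closed and line up with the brass screw in the wrist view. The scene view of the arrow, plate and cup is unobstructed. Before pressing, I check the arrow's level with projected heights.

```bash
cat >> h.py <<'E'
P=np.array([0.56518553,-0.01112536,0.14519215])
def proj(cam,X):
    k=vision.get_calibration(cam); K=np.array([[k["fx"],0,k["cx"]],[0,k["fy"],k["cy"]],[0,0,1]]); q=k["orientation"]
    Ri=R.from_quat([q[1],q[2],q[3],q[0]]).inv(); X=np.atleast_2d(X); rv=Ri.as_rotvec(); t=-Ri.apply(k["position"])
    return cv2.projectPoints(X.astype(float),rv,t,K,np.array(k["D"]))[0][:,0]
E
python3 - <<'E'
from h import *
a=cv2.imread("pics/scene1.png"); u0,v0,S=255,145,10
c=cv2.resize(a[v0:v0+60,u0:u0+75],None,fx=S,fy=S,interpolation=cv2.INTER_NEAREST)
e=w(P,.07,.064)
for z in (.200,.205,.210,.215,.220,.262):
    q=proj("scene",[*e,z])[0]; print(z,q.round(1)); x=((q-[u0,v0]+.5)*S).astype(int)
    cv2.line(c,(x[0]+20,x[1]),(x[0]+60,x[1]),(255,0,0),1); cv2.putText(c,f"{z*1000:.0f}",(x[0]+65,x[1]+4),0,.4,(0,255,0),1); cv2.circle(c,x.tolist(),2,(0,255,0),-1)
cv2.imwrite("pics/arrow.png",c)
E
```

```text
0.2 [283.8 202.4]
0.205 [283.7 200.7]
0.21 [283.7 199.1]
0.215 [283.6 197.4]
0.22 [283.5 195.8]
0.262 [282.8 181.7]
```

View pics/arrow.png

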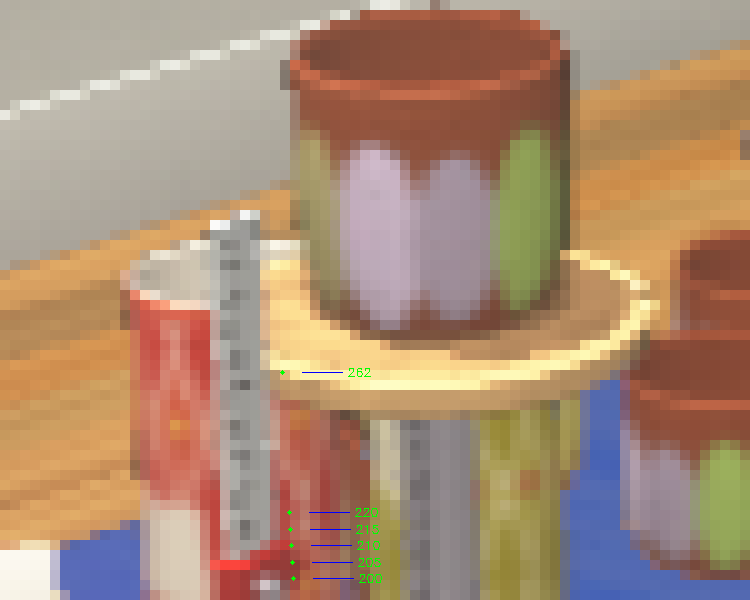

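```bash
python3 - <<'E'
from h import *
a=cv2.imread("pics/scene1.png"); u0,v0,S=262,188,20
c=cv2.resize(a[v0:v0+28,u0:u0+38],None,fx=S,fy=S,interpolation=cv2.INTER_NEAREST)
for y,col in ((.064,(0,255,0)),(.075,(255,255,0)),(.087,(255,0,255))):
  for z in (.195,.200,.205,.210,.215):
    q=proj("scene",[*w(P,.07,y),z])[0]; x=((q-[u0,v0]+.5)*S).astype(int)
    cv2.circle(c,x.tolist(),3,col,-1); cv2.putText(c,f"{z*1000:.0f}",(x[0]+5,x[1]+4),0,.4,col,1)
cv2.imwrite("pics/arrow2.png",c)
E
```

```text
(no output)
```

View pics/arrow2.png

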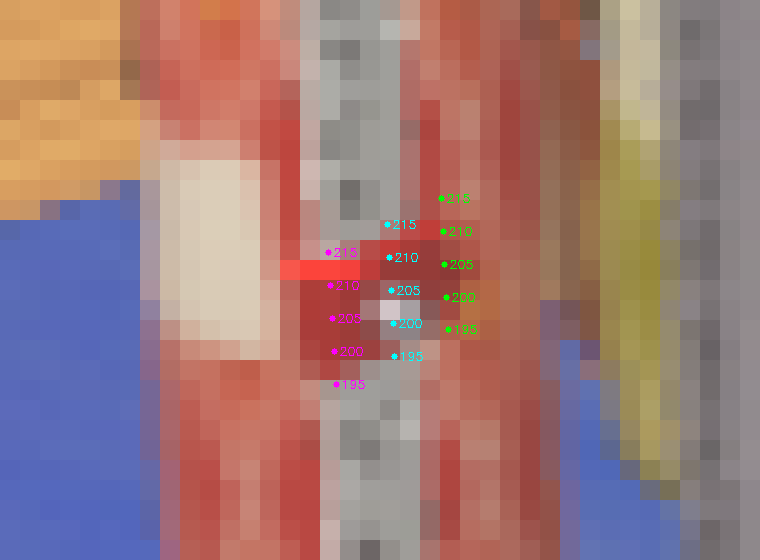

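The arrow clip spans about 197–213 mm at the bar and its tip sits near 206 mm; the networks put it at about 210. I take 207 mm, so about 55 mm of sinking. I stop short on the first press, then measure.

```bash
cat >> h.py <<'E'
REF=cv2.imread("pics/scene1.png")
C0=np.array([*w(P,.07,0),.30])
def sunk(im=None):
    """plate descent (m) by matching the cup's picture against the start"""
    im=vision.snapshot("scene")[:,:,::-1] if im is None else im
    t=REF[147:180,284:313]; W=np.ascontiguousarray(im[140:215,278:322])
    m=cv2.matchTemplate(W,t,cv2.TM_CCOEFF_NORMED); _,s,_,(x,y)=cv2.minMaxLoc(m)
    d=0.
    if 0<y<m.shape[0]-1: a,b,c=m[y-1:y+2,x]; d=.5*(a-c)/(a-2*b+c)
    dv=y+d-7; z=np.arange(0,.1,.002)
    vv=proj("scene",np.c_[np.tile(C0[:2],(len(z),1)),C0[2]-z])[:,1]
    return float(np.interp(dv,vv-vv[0],z)), s
def press(zc,trig,tmax,depth=.0073):
    r.move_l([*S,zc-depth],vel=.02,guard=12.); print("pressed",T.current_ee_pos()[2]-zc,T.current_wrist_force().round(1))
    t0=T.current_t(); log=[]
    while True:
        s,q=sunk(); t=T.current_t(); log.append((round(t-t0,2),round(s*1e3,1),round(q,2)))
        if s>trig or t-t0>tmax: break
    r.move_l([*S,zc+.003],vel=.1); r.move_l([*S,zc+.02],vel=.1)
    return log
S=w(P,-.075,-.087)
E
python3 - <<'E'
from h import *
print(sunk())
r.move_l([*S,.178],vel=.1); r.hold(.2); print("f0",T.current_wrist_force().round(2))
hit=r.move_l([*S,.157],vel=.01,guard=2.); zc=T.current_ee_pos()[2]; print(hit,zc,T.current_wrist_force().round(2))
if hit and .159<zc<.173:
    open("zc","w").write(str(zc))
    log=press(zc,.041,1.5); print(log); r.hold(.8); print(sunk(),T.current_wrist_force().round(1))
print(T.current_t())
E
```

```text
(2.9352089888887064e-05, 0.9994468688964844)
f0 [-0.48  0.35  0.45]
True 0.16470759926343545 [-0.1  -0.75  4.74]
pressed -0.005936734284312767 [-1.4 -2.9  9.1]
[(0.05, 2.5, 0.98), (0.1, 2.9, 0.99), (0.15, 3.4, 0.98), (0.2, 4.0, 0.96), (0.25, 4.7, 0.95), (0.3, 5.3, 0.97), (0.35, 5.7, 0.98), (0.4, 6.1, 0.98), (0.45, 6.6, 0.97), (0.5, 7.1, 0.95), (0.55, 7.9, 0.96), (0.6, 8.4, 0.97), (0.65, 8.8, 0.98), (0.7, 9.2, 0.97), (0.75, 9.8, 0.96), (0.8, 10.6, 0.95), (0.85, 11.0, 0.96), (0.9, 11.5, 0.97), (0.95, 11.9, 0.97), (1.0, 12.4, 0.96), (1.05, 13.0, 0.95), (1.1, 13.8, 0.95), (1.15, 14.3, 0.97), (1.2, 14.7, 0.97), (1.25, 15.0, 0.97), (1.3, 15.6, 0.96), (1.35, 16.3, 0.94), (1.4, 17.0, 0.95), (1.45, 17.5, 0.96), (1.5, 17.9, 0.96), (1.55, 18.3, 0.95)]
(0.02017588912522478, 0.9521928429603577) [-0.5 -0.1 -0. ]
10.5667
```

```bash
python3 - <<'E'
from h import *
zc=float(open("zc").read()); log=press(zc,.0465,4.); print(log[::6],log[-1]); r.hold(.8); print(sunk(),T.current_t())
im=vision.snapshot("scene")[:,:,::-1]; cv2.imwrite("pics/scene3.png",im)
for n in ("plate_edge","arrow_tip","plate_top","cup"): print(n,[(round(d["score"],2),np.round(d["at"],3).tolist()) for d in models.mark_of(n,"scene")[:2]])
c=im[140:220,250:350]
cv2.imwrite("pics/v3.png",cv2.resize(c,(750,600),interpolation=cv2.INTER_NEAREST))
E
```

```text
pressed -0.005907859878182237 [-1.9 -3.6  8.5]
[(0.05, 24.8, 0.94), (0.35, 28.1, 0.93), (0.65, 31.5, 0.92), (0.95, 34.9, 0.93), (1.25, 38.2, 0.92), (1.55, 41.7, 0.93), (1.85, 44.9, 0.92)] (2.0, 47.0, 0.91)
(0.050605344622292735, 0.9096387624740601) 15.5
plate_edge [(0.57, [0.626, 0.064, 0.212])]
arrow_tip []
plate_top [(0.83, [0.633, -0.0, 0.212])]
cup [(0.85, [0.625, -0.231, -0.003]), (0.82, [0.713, 0.335, 0.002])]
```

View pics/v3.png

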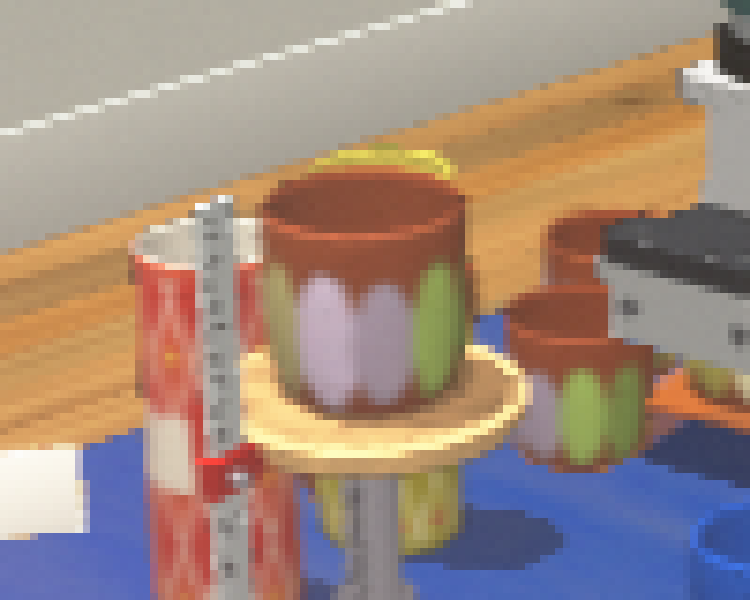

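Picture: the plate's rim by the bar is at crop row ≈440, slightly above the arrow tip at ≈455–460. The plate is at about 212 mm, so it needs one more tooth. I press briefly and let go at once.

```bash
python3 - <<'E'
from h import *
zc=float(open("zc").read())
r.move_l([*S,zc+.002],vel=.05); r.hold(.2)
for dep in (.0068,.0076,.0082):
    g=r.move_l([*S,zc-dep],vel=.04,guard=13.); z,f=T.current_ee_pos()[2],T.current_wrist_force()
    r.move_l([*S,zc+.003],vel=.1); r.hold(.7); s=sunk(); print(dep,g,z-zc,f.round(1),s,T.current_t())
    if s[0]>.0525: break
E
```

```text
0.0068 False -0.005612138526471605 [-0.6 -2.8  6.4] (0.05541088094168518, 0.8931025266647339) 17.825
```

Exactly one tooth. Now I retreat and check.

```bash
python3 - <<'E'
from h import *
r.move_l([*S,.26],vel=.1)
b=w(P,-.20,-.12); r.move_l([*b,.30],vel=.15); r.hold(.4)
im=vision.snapshot("scene")[:,:,::-1]; cv2.imwrite("pics/scene4.png",im)
for n in ("plate_edge","arrow_tip","plate_top"): print(n,[(round(d["score"],2),np.round(d["at"],3).tolist()) for d in models.mark_of(n,"scene")[:2]])
vision.snapshot("top")
for n in ("plate_edge","arrow_tip","plate_top","cup"): print(n,[(round(d["score"],2),np.round(d["at"],3).tolist()) for d in models.mark_of(n,"top")[:2]])
print(sunk(),T.current_t(),T.current_ee_pos())
cv2.imwrite("pics/v4.png",cv2.resize(im[170:215,260:320],(800,600),interpolation=cv2.INTER_NEAREST))
E
```

```text
plate_edge [(0.59, [0.627, 0.063, 0.208]), (0.22, [0.489, 0.006, 0.075])]
arrow_tip [(0.56, [0.624, 0.064, 0.207])]
plate_top [(0.79, [0.635, -0.003, 0.208])]
plate_edge [(0.97, [0.626, 0.059, 0.205])]
arrow_tip [(0.5, [0.621, 0.065, 0.209]), (0.21, [0.634, -0.002, 0.206])]
plate_top [(0.66, [0.633, 0.004, 0.205])]
cup [(0.97, [0.718, 0.335, 0.002]), (0.84, [0.633, -0.002, 0.208])]
(0.05544797458238069, 0.8926138281822205) 20.85 [ 0.38463831 -0.1588162   0.30001288]
```

View pics/v4.png

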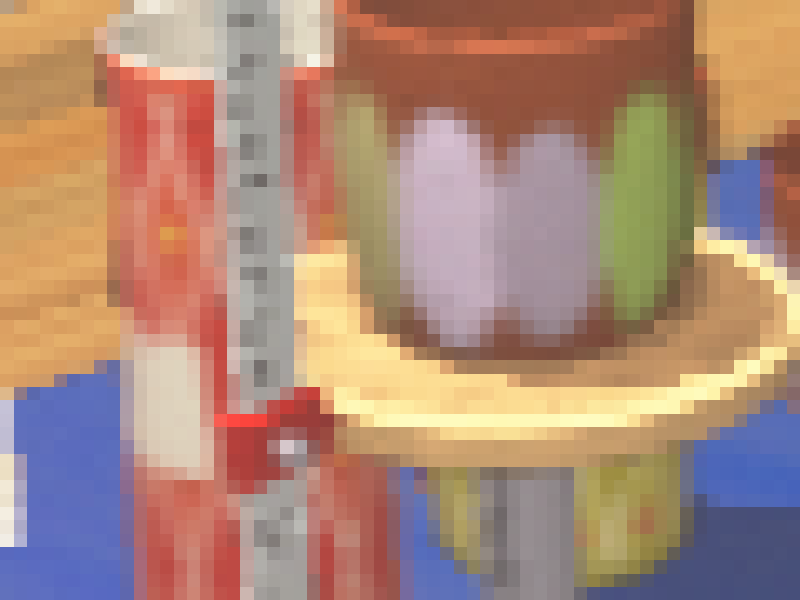

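The arrow's tip, at crop (330,410), meets the plate's top rim at about row 405. Both measure about 207 mm, the cup stands centred on the plate and the arm is clear.

```bash
python3 -c "
from plant import r
print(r.sign_off())"
```

```text
the job is handed in; nothing more can be done
None
```

I let the plate down about 55 mm, so its top is level with the red arrow (both measure about 207 mm); the pawl holds it, the cup stands centred, the arm is clear, and the job was handed in just after 20.9 s.

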